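# Set and lock the carving machine's speed knob

## Task

Set the carving machine's speed for the next piece: turn the black knob on its control unit until the white pointer is in the red band, then pull the knob straight up so that it locks and leave it there. It only comes out where its key meets a hidden slot somewhere in the red band, so feel for it under a light pull; never force it, or the overload spring inside is overstretched, and leave the jar, the carved figure and the chisel where they stand.

Things in the scene. Friction and masses are not known exactly. Their poses are not given: they have to be found in the camera images.
- unit: Dark teal control unit fixed to the bench, 200 x 170 mm, flat aluminium top 70 mm over the bench. Origin: below the knob's axis at bench height; z up. The case reaches from -65 to +135 mm along its x and +-85 mm along its y. Two low rockers (7 mm high) lie 100 mm along +x from the knob's axis; the space around the knob is free.
- knob_grip (a point): Grip point on the black knob's upright axis, 13 mm below the top of its bar, 105 mm over the bench while the knob is down. The bar is 44 mm long (point x), 14 mm thick (point y), 37 mm high, gripped from above across its thickness; below it a 42 mm round skirt, its top 23 mm under this point. A white line on the bar's +x half is the pointer: point x is its direction, z up.
- plate: White round dial plate, 96 mm diameter, 4 mm thick, on top of the unit around the knob; origin on the knob's axis at its underside, z up; its top is 31 mm below the grip point. The painted red band lies 25 to 46 mm from the axis, is centred on the plate's +x direction and spans 0.32 rad (18 degrees) to each side; black ticks elsewhere.
- dial (a joint): Turn of the knob, rad, counter-clockwise from above positive; 0 when the pointer is along the unit's +x; range -2.2 to 2.2; takes about 0.06 N m. At the start the pointer is 0.53 to 1.22 rad counter-clockwise of the red band's middle: turn clockwise. The key's hidden slot has its middle up to 0.26 rad to either side of the band's middle.
- lock (a joint): Knob's pull, m: 0 down, 0.010 fully out and locked (green collar shows under the skirt). About 5 N of drag; stays where left. Off the slot a hidden gate stops it after 1.5 mm. The slot is 8 mm wide for a 6 mm square key 31 to 41 mm from the axis (play 0.028 rad each way); with the key in it the knob hardly turns.
- overload (a joint): Stretch of the spring inside the unit that holds the gate and the slot's end, m: 0 at rest, 1 N plus 2.5 N per mm. Pulling the knob against the gate or the end of its travel stretches it (the tool feels this force plus 5 N of drag). More than 0.005 (about 13 N on the spring, 18 N on the tool) ruins it.
- wax_jar: Amber jar with a white lid, 64 mm diameter, 85 mm high, standing loose to the unit's left (+y); origin under its centre.
- figure: Pale carved wooden figure, 60 mm diameter foot, 104 mm high, standing loose to the unit's right (-y); origin under its foot.
- chisel: Chisel-like hand tool with a wooden handle, 200 mm long, lying loose on the bench beyond the figure (-y); origin under its middle.

How it is judged:
By the outcome, as a careful person would: the job done as asked, in the order asked, and still so for the second after the job is handed in, with the robot touching nothing.
It also fails if it takes over 67 s, if anything falls off the work surface, if the arm or the gripper's body presses on something with over 40 N, if the wrist force passes 120 N, or if a joint passes its speed limit or range.

## Robot

A 6-joint arm with a two-finger parallel gripper is mounted at the origin on the work surface. World frame = base frame: x ahead of the robot, y to its left, z up, the work surface at z = 0. Lengths are in m, angles in rad, forces in N, time in s.
With the tool pointing down it reaches from about 0.35 to 0.975 m from the base axis. Payload 4.9 kg.
Tool frame: the origin (TCP) lies at the very end of the fingers, on their centre line; the grasp point (between the pads) lies 19 mm behind it; y points along the fingers, z is the direction in which the jaws open and shut, and the axes are right-handed (so a half turn about y gives the same grasp; the last joint's range is limited). The gripper opens to 85 mm and grips with 20 to 120 N. Pads are 22 mm wide; open, the fingers measure 114 mm over their backs; the gripper's body (76 mm by 85 mm) begins 54 mm behind the grasp point. The pads swing forward as they close: fully open they stand 13 mm farther back than shut.
Start: joints at [-1.375, 0.053, 1.613, -0, 1.476, -0.119], TCP at [0.194, -0.594, 0.193] pointing down, gripper open.
Joint ranges: [-3.01, 3.01], [-1.01, 2.22], [0.06, 2.58], [-1.02, 4.17], [0.09, 2.62], [-3.14, 3.14]. Speed limits (rad/s): [2.57, 2.57, 3.14, 3.14, 3.14, 3.14].

## Interface

Orientations are given as a rotation vector (axis times angle).
In Python, from station import ctrl gives the robot as it stands.
- The arm moves only by the tool arm_command, never from a script. Its argument "steps" is a list of rows, each a list of 3 entries, a list of its own where there are three numbers: the shift along the tool's x, y, z in m, then the turn, a rotation vector about the tool's x, y, z in degrees, then the opening, from 0 (shut) to 1 (fully open). In form: [[[dx, dy, dz], [ax, ay, az], gripper], ...]. A call has 1 to 5 rows; each row is the pose to reach, as a shift and turn from the pose measured when the call began, along the tool's axes at that moment; what a row does not reach only later rows make up. A row lasts 1/10 s, in which the tool goes at most 50 mm and 8.59 degrees, less where a joint would pass 70% of its speed; a pose out of reach is approached as far as the arm can. A call with a gripper value outside its range is refused whole. The fingers move at their own pace and stop on an object; "force" is the grip in N (left out, the last holds). Time passes only in rows, so rows that repeat a pose let the fingers close. It gives the time, the measured TCP pose, the force and the opening at its end, in the units of the state.
- ctrl.get_obs(): the state, without advancing time (a new reading comes with each control period).
- ctrl.get_image(name): name is "scene" or "top"; returns a dict with "img" (480x640x3 uint8, red, green, blue), "camera_matrix" (3x3 intrinsics, pixels), "world_from_camera" (4x4, takes a point from camera to world coordinates). Camera axes: x right, y up, looking along -z (the intrinsics and any distortion apply to the point x, -y, -z); pixel columns grow to the right and rows downward; lengths in m; the calibration is good to about 2 mm. A picture is of the moment at which its call begins. There is no depth.
- ctrl.finish_job(): hands the job in, once; it reports no verdict.
Trained networks look in a picture, given as the dict that the camera call returned (one of the last four; its "shot" number tells which), for a name from the list of things; names that differ only in an ending like _2 or _b are one class to them, and where a whole thing is asked for, a point or a joint stands for the part that bears it (a point fixed in the world has none). Each returns a list of dicts, best first, with "confidence" (0 to 1); they miss things now and then, are a little off and sometimes report something else, mostly with a low value. They report only what shows in the picture. A call takes as long as a camera call.
- ctrl.boxes_of(picture, name): "position" ([row, column] in pixels, amid what is visible of it).
The state is a dict: "t": time; "q": joint angles; "dq": joint speeds; "effort": joint torques, N m; "tool_pos": TCP position; "tool_rot": TCP orientation; "contact_force": force on the tool from outside, world axes, zero at the start; "wrist_torque": the same for the moment, N m; "opening": finger opening in m.
Only numpy, scipy, OpenCV 4.12 (cv2) and the standard library are available. Lean on these libraries where they do the work, as an engineer would, in place of code of your own. Each camera call takes 0.05 s, during which the arm holds its last target.

## Working session

There is one attempt and no reset: what is moved stays moved. The work goes in short steps, Python scripts to look and compute and a tool call to move; the robot and the scene stay as the last step left them, time stands still between calls to the robot, and variables do not carry over. Pictures are saved under pics/ and viewed, and the job is handed in when it is done.

Besides the shell and the picture viewer there is one more tool, called after ">>>" as a command line: name --argument value ..., lists and objects as JSON in quotes. arm_command: Moves the arm, as the interface text tells. Its arguments: {"type":"object","properties":{"steps":{"type":"array"},"force":{"type":"number"}},"required":["steps"]}

```bash
mkdir -p pics; ls
cat > h.py <<'E'
import numpy as np, cv2
from scipy.spatial.transform import Rotation as R
from station import ctrl
def save(d,n): cv2.imwrite('pics/'+n+'.png',cv2.cvtColor(d['img'],cv2.COLOR_RGB2BGR))
def ray(d,r,c):
    K=np.array(d['camera_matrix']);T=np.array(d['world_from_camera'])
    p=np.linalg.inv(K)@[c,r,1]; p=np.array([p[0],-p[1],-p[2]])
    return T[:3,3],T[:3,:3]@p
def at(d,r,c,z):
    o,v=ray(d,r,c); return o+v*(z-o[2])/v[2]
def proj(d,P):
    K=np.array(d['camera_matrix']);T=np.array(d['world_from_camera'])
    p=T[:3,:3].T@(np.array(P)-T[:3,3]); p=K@[p[0],-p[1],-p[2]]; return p[1]/p[2],p[0]/p[2]
E
python3 - <<'E'
from h import *
np.set_printoptions(precision=4,suppress=True)
o=ctrl.get_obs(); print(o)
for n in ('scene','top'):
    d=ctrl.get_image(n); save(d,n+'0'); print(n,{k:v for k,v in d.items() if k!='img'})
    for k in ('unit','knob_grip','plate','wax_jar','figure','chisel'):
        print(k,ctrl.boxes_of(d,k)[:2])
E
```

```text
pics
{'t': 0.0, 'q': array([-1.375 ,  0.0534,  1.6143,  0.    ,  1.476 , -0.119 ]), 'dq': array([-0.0011,  0.001 , -0.0009, -0.0002,  0.0001, -0.0001]), 'effort': array([  0.0002, -39.3681, -37.0179,  -0.0002,   0.0071,   0.    ]), 'tool_pos': array([ 0.1934, -0.5936,  0.1922]), 'tool_rot': array([-0.3256,  2.0537, -2.0494]), 'contact_force': array([-0.936 ,  0.4346, -0.5496]), 'wrist_torque': array([-0.0033,  0.006 ,  0.033 ]), 'opening': 0.0851222956777883}
scene {'camera_matrix': array([[467.6631,   0.    , 319.9404],
       [  0.    , 467.6631, 230.313 ],
       [  0.    ,   0.    ,   1.    ]]), 'world_from_camera': array([[ 0.5042, -0.4444,  0.7404,  1.2699],
       [ 0.8635,  0.2736, -0.4238, -0.3755],
       [-0.0143,  0.853 ,  0.5217,  0.5685],
       [ 0.    ,  0.    ,  0.    ,  1.    ]]), 'shot': 1}
unit [{'position': [283.0, 255.4], 'confidence': 0.57}]
knob_grip [{'position': [236.9, 245.7], 'confidence': 0.74}]
plate [{'position': [251.2, 250.8], 'confidence': 0.75}]
wax_jar [{'position': [265.0, 343.5], 'confidence': 0.58}]
figure [{'position': [250.2, 247.5], 'confidence': 0.66}, {'position': [262.3, 167.5], 'confidence': 0.59}]
chisel [{'position': [282.1, 94.0], 'confidence': 0.81}]
top {'camera_matrix': array([[484.129 ,   0.    , 322.5966],
       [  0.    , 484.129 , 238.5411],
       [  0.    ,   0.    ,   1.    ]]), 'world_from_camera': array([[ 0.0197,  0.9975, -0.068 ,  0.5642],
       [-0.9996,  0.0209,  0.0165,  0.0168],
       [ 0.0179,  0.0677,  0.9975,  0.9907],
       [ 0.    ,  0.    ,  0.    ,  1.    ]]), 'shot': 2}
unit [{'position': [253.1, 390.2], 'confidence': 0.58}]
knob_grip [{'position': [283.2, 387.4], 'confidence': 0.75}]
plate [{'position': [269.5, 382.4], 'confidence': 0.89}]
wax_jar [{'position': [223.5, 310.5], 'confidence': 0.63}]
figure [{'position': [325.8, 451.1], 'confidence': 0.57}]
chisel [{'position': [341.2, 520.8], 'confidence': 0.81}]
```

Run:
```python
import cv2
a=cv2.imread('pics/top0.png'); cv2.imwrite('pics/topz.png',cv2.resize(a[200:350,280:480],(800,600),interpolation=cv2.INTER_CUBIC))
a=cv2.imread('pics/scene0.png'); cv2.imwrite('pics/scenez.png',cv2.resize(a[180:330,150:350],(800,600),interpolation=cv2.INTER_CUBIC))
```

```text
(no output)
```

View pics/topz.png

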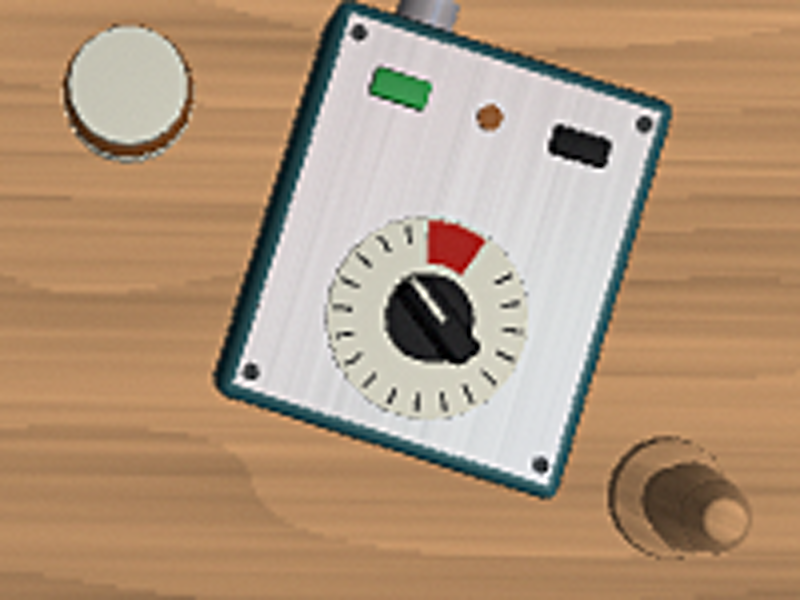

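View pics/scenez.png

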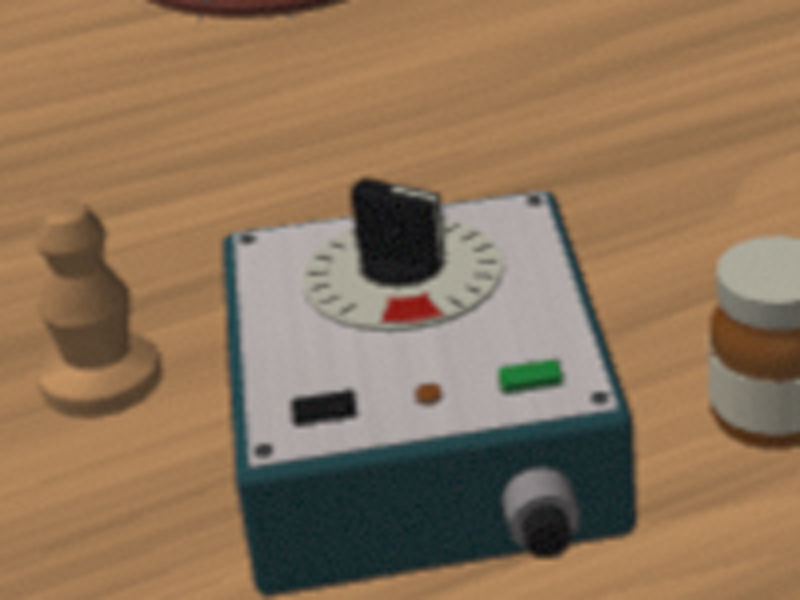

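View pics/top0.png

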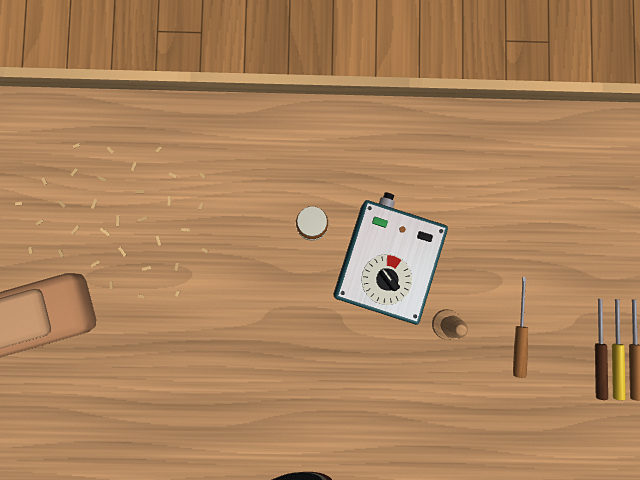

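The top view shows the plate centred near (row 279, col 387). The red band is up-image at about (261, 394) and the pointer leads up-left from the axis, counter-clockwise of the band. The jar is at (221, 312) and the figure at (325, 450).

Run:
```python
from h import *
np.set_printoptions(precision=4,suppress=True)
from scipy.optimize import least_squares
for n in ('top','scene'):
    d=ctrl.get_image(n); im=d['img'].astype(int)
    r,g,b=im[...,0],im[...,1],im[...,2]
    red=(r>130)&(g<70)&(b<70)
    nn,lab,st,ce=cv2.connectedComponentsWithStats(red.astype(np.uint8))
    # bounding
    cand=[i for i in range(1,nn) if st[i,4]>30]; print([(st[i].tolist(),ce[i]) for i in cand])
    for i in cand:
        ys,xs=np.nonzero(lab==i); P=np.array([at(d,y,x,0.074) for y,x in zip(ys,xs)])
        print(n,'red centroid',P.mean(0))
    # plate: cream: r-b noticeable, bright
    m=((r>180)&(r-b>12)&(r-b<45)).astype(np.uint8)
    m=cv2.morphologyEx(m,cv2.MORPH_CLOSE,np.ones((5,5)))
    nn,lab,st,ce=cv2.connectedComponentsWithStats(m)
    for i in range(1,nn):
        if st[i,4]>300:
            c,_=cv2.findContours((lab==i).astype(np.uint8),cv2.RETR_EXTERNAL,cv2.CHAIN_APPROX_NONE)
            c=cv2.convexHull(c[0])[:,0]
            P=np.array([at(d,y,x,0.074)[:2] for x,y in c])
            s=least_squares(lambda p:np.hypot(*(P-p[:2]).T)-p[2],[*P.mean(0),.05],loss='soft_l1',f_scale=.002)
            print(n,st[i],s.x,np.sqrt(np.mean(s.fun**2)))
    if n=='top':
        for r_,c_ in ((200+279/4,280+415/4),(200+320/4,280+445/4),(200+352/4,280+462/4)): print('ptr/bar',at(d,r_,c_,0.118))
        print('jar',at(d,200+85/4,280+128/4,.085),'fig',at(d,200+497/4,280+668/4,.01))
```

```text
[([387, 255, 14, 13, 126], array([392.5079, 260.8651]))]
top red centroid [ 0.5871 -0.1318  0.074 ]
top [298 207  29  29 621] [0.6602 0.0229 0.0269] 0.0004775988068319364
top [ 362  255   50   50 1388] [ 0.5524 -0.1209  0.0468] 0.00028314371333640776
ptr/bar [ 0.5697 -0.109   0.118 ]
ptr/bar [ 0.5515 -0.1228  0.118 ]
ptr/bar [ 0.5373 -0.1306  0.118 ]
jar [0.6582 0.0224 0.085 ] fig [ 0.4632 -0.2536  0.01  ]
[([246, 254, 14, 6, 61], array([252.2131, 256.8525]))]
scene red centroid [ 0.5837 -0.129   0.074 ]
```

Run:
```python
from h import *
np.set_printoptions(precision=4,suppress=True)
d=ctrl.get_image('top')
S=[at(d,200+y/4,280+x/4,.07)[:2] for x,y in ((359,32),(644,124),(540,465),(252,371))]
print(S); 
for a,b in ((S[3],S[0]),(S[2],S[1])): v=b-a; print(np.degrees(np.arctan2(v[1],v[0])),np.hypot(*v))
v=S[0]-S[1]; print(np.degrees(np.arctan2(v[1],v[0]))-90)
e=ctrl.get_image('scene')
for n,q in (('top',d),('scene',e)):
    for P in ([.5524,-.1209,.074],[.5524,-.1209,.118],[.5697,-.109,.118]): print(n,proj(q,P))
Q=[at(e,180+y/4,150+x/4,.07)[:2] for x,y in ((600,398),(263,450),(247,239),(535,201))]
print(Q,np.mean(Q,0),np.mean(S,0))
# scene plate extents (zoomed px): left 305,280 right 503,255 front 408,329
for x,y in ((305,280),(503,258),(408,329)): print(at(e,180+y/4,150+x/4,.074))
o=ctrl.get_obs(); M=R.from_rotvec(o['tool_rot']); print(M.as_matrix())
z=M.as_matrix()[:,2]; print('yaw z',np.degrees(np.arctan2(z[1],z[0])))
print('shift',M.inv().apply(np.array([.5524,-.1209,.193])-o['tool_pos']))
```

```text
[array([ 0.6876, -0.0877]), array([ 0.6463, -0.2251]), array([ 0.4833, -0.1762]), array([ 0.525 , -0.0391])]
-16.64330193385221 0.16976091135596605
-16.711040437743545 0.17012322529093057
-16.754228175855687
top (np.float64(279.0998017765247), np.float64(386.5558150408226))
top (np.float64(279.48756843096555), np.float64(390.2117322129278))
top (np.float64(269.734443813254), np.float64(383.7280475512906))
scene (np.float64(247.65266589491998), np.float64(249.6238653099206))
scene (np.float64(228.02856775201354), np.float64(247.44086857833557))
scene (np.float64(230.4003600458676), np.float64(257.04588789920604))
[array([ 0.6862, -0.0832]), array([ 0.6438, -0.2217]), array([ 0.4806, -0.1722]), array([ 0.5233, -0.0336])] [ 0.5835 -0.1277] [ 0.5856 -0.132 ]
[ 0.5365 -0.1622  0.074 ]
[ 0.5687 -0.0733  0.074 ]
[ 0.5996 -0.1362  0.074 ]
[[-0.9509  0.      0.3096]
 [-0.3096 -0.0001 -0.9509]
 [-0.     -1.      0.0001]]
yaw z -71.96352540884682
shift [-0.4878  0.0004 -0.339 ]
```

Run:
```python
from h import *
d=ctrl.get_image('top'); c=d['img'][262:302,365:418]
cv2.imwrite('pics/kn.png',cv2.cvtColor(cv2.resize(c,None,fx=15,fy=15,interpolation=cv2.INTER_CUBIC),cv2.COLOR_RGB2BGR))
d=ctrl.get_image('scene'); c=d['img'][218:268,222:282]
cv2.imwrite('pics/kn2.png',cv2.cvtColor(cv2.resize(c,None,fx=12,fy=12,interpolation=cv2.INTER_CUBIC),cv2.COLOR_RGB2BGR))
```

```text
(no output)
```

View pics/kn.png

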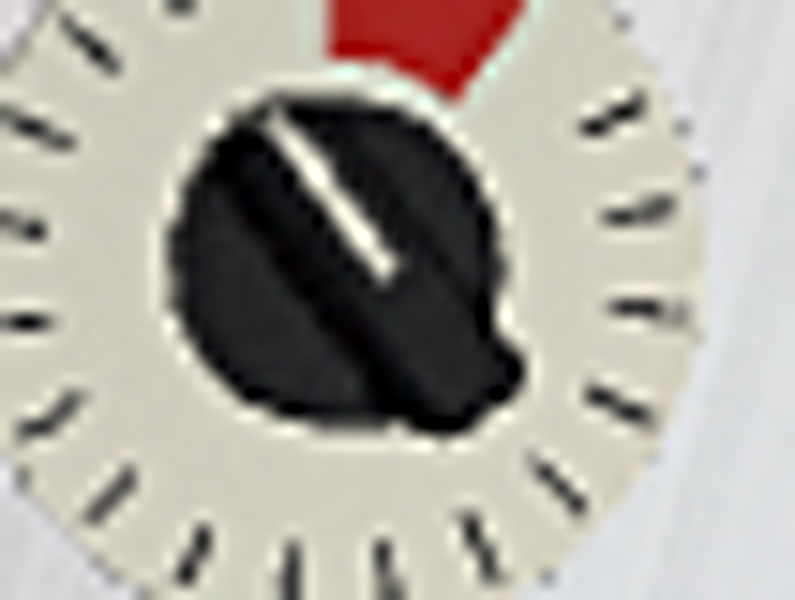

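View pics/kn2.png

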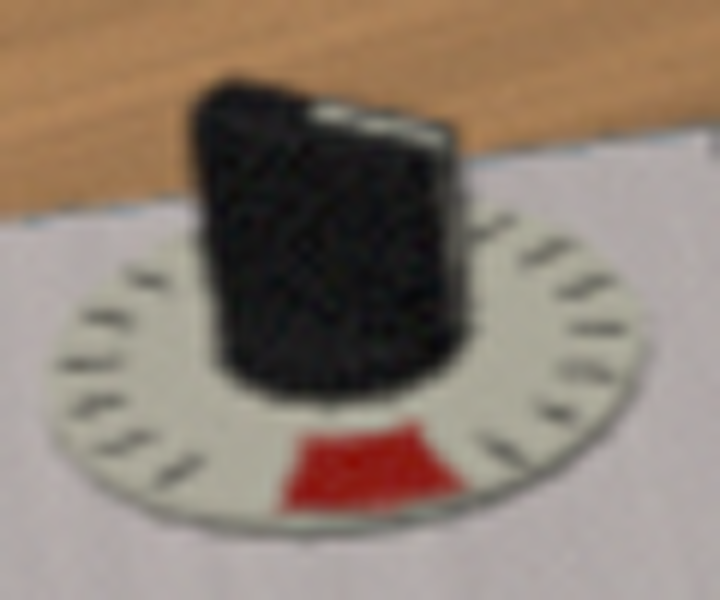

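Measured: axis ≈ (0.5515, −0.121), unit yaw −16.7°, pointer at world ≈ 37.6°, so about 54° clockwise to mid-band. Moving above it.

>>> arm_command --steps '[[[-0.04,0,-0.028],[0,0,0],1],[[-0.08,0,-0.056],[0,0,0],1],[[-0.12,0,-0.084],[0,0,0],1],[[-0.16,0,-0.112],[0,0,0],1],[[-0.2,0,-0.14],[0,0,0],1]]'

```text
t: 1.5
tool_pos: [0.3412, -0.3977, 0.1936]
tool_rot: [-0.325, 2.051, -2.052]
contact_force: [0.8, -0.4, -0.2]
opening: 0.0855
```

>>> arm_command --steps '[[[-0.04,0,-0.028],[0,0,0],1],[[-0.08,0,-0.056],[0,0,0],1],[[-0.12,0,-0.084],[0,0,0],1],[[-0.16,0,-0.112],[0,0,0],1],[[-0.2,0,-0.14],[0,0,0],1]]'

```text
t: 2.0
tool_pos: [0.4891, -0.2009, 0.194]
tool_rot: [-0.324, 2.05, -2.053]
contact_force: [0.5, -0.5, -0.1]
opening: 0.0853
```

```bash
cat > g.py <<'E'
import sys
from h import *
np.set_printoptions(precision=4,suppress=True)
def go(x,y,z,yaw):
    o=ctrl.get_obs(); M=R.from_rotvec(o['tool_rot']); 
    zz=M.as_matrix()[:,2]; 
    t=np.radians(yaw); Z=np.array([np.cos(t),np.sin(t),0]);Y=np.array([0,0,-1.]);X=np.cross(Y,Z)
    G=R.from_matrix(np.c_[X,Y,Z])
    print('t',o['t'],'pos',o['tool_pos'],'yaw',np.degrees(np.arctan2(zz[1],zz[0])),'F',o['contact_force'],'T',o['wrist_torque'],'op',o['opening'],'q',o['q'])
    print('shift mm',1e3*M.inv().apply(np.array([x,y,z])-o['tool_pos']),'turn',np.degrees((M.inv()*G).as_rotvec()))
if __name__=='__main__': go(*map(float,sys.argv[1:]))
E
python3 g.py 0.5515 -0.121 0.19 -52.4
```

```text
t 2.0 pos [ 0.4891 -0.2009  0.194 ] yaw -71.99544286135826 F [ 0.5287 -0.462  -0.1425] T [ 0.0104 -0.0215 -0.0374] op 0.08530881816183306 q [-0.5305 -0.1812  1.8352 -0.0002  1.4858  0.7261]
shift mm [-84.0345   3.979  -56.7571] turn [ -0.0943 -19.5954  -0.0421]
```

>>> arm_command --steps '[[[-0.042,0.004,-0.028],[0,-7,0],0.5],[[-0.084,0.004,-0.057],[0,-14,0],0.5],[[-0.084,0.004,-0.057],[0,-19.6,0],0.5],[[-0.084,0.004,-0.057],[0,-19.6,0],0.5]]'

```text
t: 2.4
tool_pos: [0.552, -0.1193, 0.1898]
tool_rot: [-0.629, 1.84, -1.843]
contact_force: [-0.5, -1.2, 0.3]
opening: 0.0429
```

```bash
python3 g.py 0.5515 -0.121 0.088 -52.4
python3 - <<'E'
from h import *
save(ctrl.get_image('scene'),'s1');
E
```

```text
t 2.4 pos [ 0.552  -0.1193  0.1898] yaw -52.232684629984554 F [-0.512  -1.1681  0.2855] T [-0.0001 -0.0247  0.0306] op 0.04286757561422037 q [-0.3442 -0.0893  1.7591 -0.0007  1.4705  0.5675]
shift mm [  1.4305 101.7983   0.9358] turn [-0.0827  0.1673 -0.007 ]
```

View pics/s1.png

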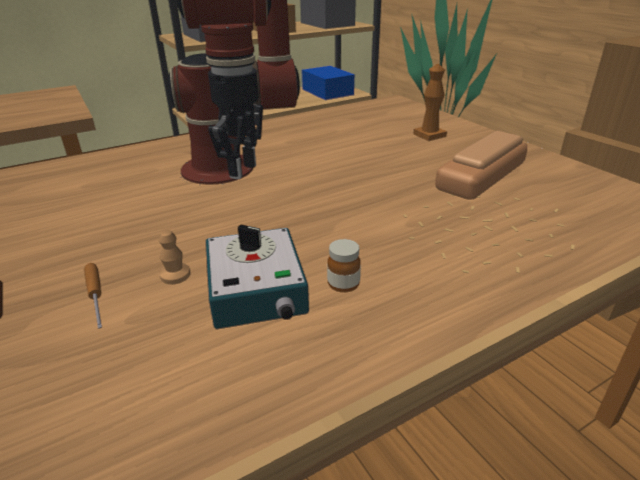

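The view shows the gripper, fingertips at about (175, 240), straight above the knob at (238, 249). This agrees with the projection. Descending.

>>> arm_command --steps '[[[0.0015,0.025,0.001],[0,0.2,0],0.5],[[0.0015,0.05,0.001],[0,0.2,0],0.5],[[0.0015,0.06,0.001],[0,0.2,0],0.5],[[0.0015,0.06,0.001],[0,0.2,0],0.5]]'

```text
t: 2.85
tool_pos: [0.5492, -0.1225, 0.1279]
tool_rot: [-0.625, 1.85, -1.848]
contact_force: [-0.7, -0.8, 0.7]
opening: 0.0426
```

```bash
python3 g.py 0.5515 -0.121 0.088 -52.4
python3 - <<'E'
from h import *
for n in ('scene','top'):
    d=ctrl.get_image(n); c=d['img'][150:300,160:360] if n=='scene' else d['img'][200:350,280:480]
    save({'img':cv2.resize(c,(800,600))},n+'2')
    print(n,proj(d,ctrl.get_obs()['tool_pos']))
E
```

```text
t 2.85 pos [ 0.5492 -0.1225  0.1279] yaw -52.78558153239408 F [-0.7242 -0.8467  0.6969] T [-0.0051 -0.0027 -0.0294] op 0.0426176476290783 q [-0.3512 -0.0439  1.8211 -0.001   1.3669  0.5703]
shift mm [-2.8334 39.8978  0.2486] turn [ 0.0916 -0.3855  0.124 ]
scene (np.float64(222.4500879578944), np.float64(245.49973401490595))
top (np.float64(280.29941499759354), np.float64(392.44786625885644))
```

View pics/scene2.png

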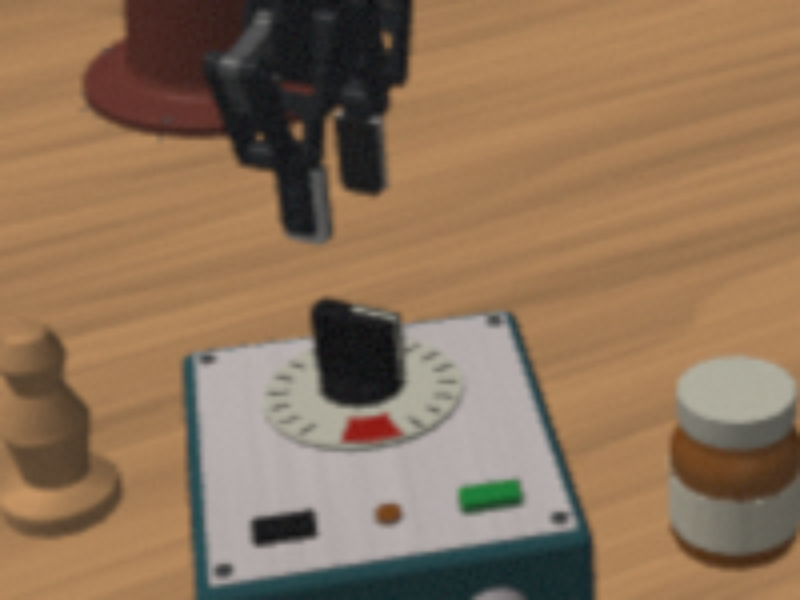

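View pics/top2.png

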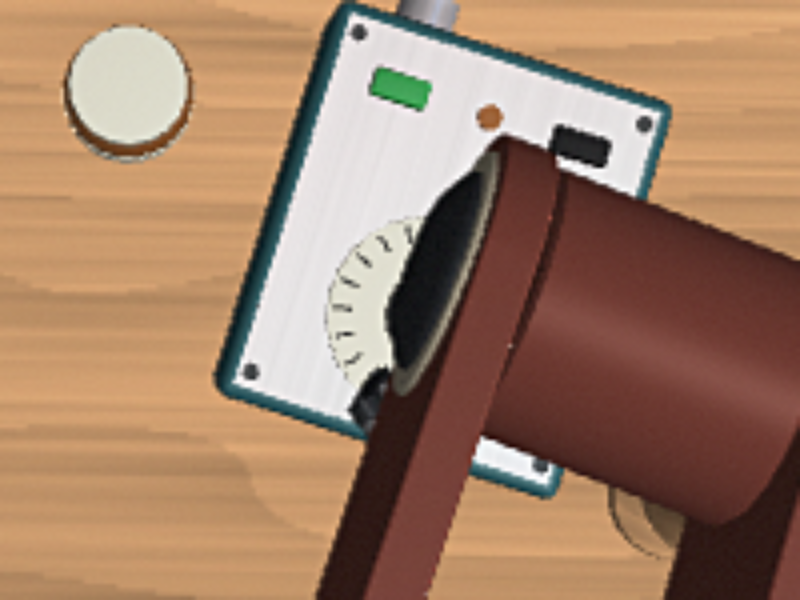

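Run:
```python
from h import *
d=ctrl.get_image('scene'); save(d,'s3')
o=ctrl.get_obs(); M=R.from_rotvec(o['tool_rot']).as_matrix(); p=o['tool_pos']
print('base',proj(d,[0,0,0]))
for a in (-1,1):
  for w in (.0215,.034):
    print(a,w,'tip',proj(d,p+a*w*M[:,2]-.006*M[:,1]), 'back 40', proj(d,p+a*w*M[:,2]-.04*M[:,1]))
print(ctrl.boxes_of(d,'knob_grip')[:1])
```

```text
base (np.float64(169.2782040730785), np.float64(216.7665594634992))
-1 0.0215 tip (np.float64(213.82380198805598), np.float64(251.10132018692053)) back 40 (np.float64(197.73578843466575), np.float64(249.43580558073091))
-1 0.034 tip (np.float64(210.8294852951415), np.float64(254.36596294053848)) back 40 (np.float64(194.86245142595092), np.float64(252.78516185132682))
1 0.0215 tip (np.float64(224.65595270205694), np.float64(239.29124598259858)) back 40 (np.float64(208.14113362245462), np.float64(237.3066303232754))
1 0.034 tip (np.float64(227.9692884875193), np.float64(235.67878318335332)) back 40 (np.float64(211.32731704506196), np.float64(233.5925990789726))
[{'position': [236.7, 248.4], 'confidence': 0.65}]
```

View pics/s3.png

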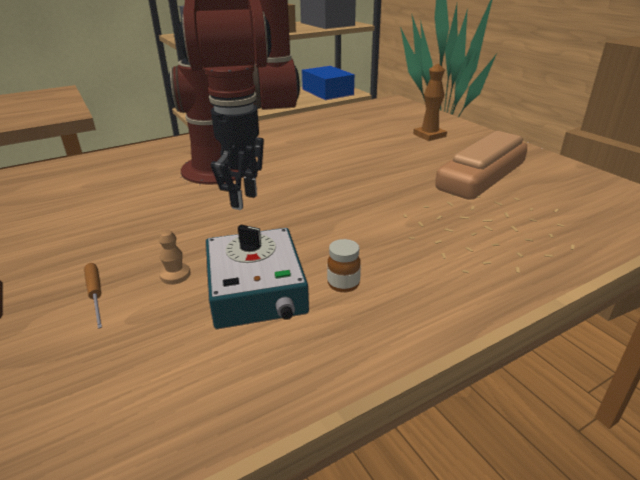

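```bash
python3 g.py 0.5515 -0.121 0.088 -52.4;python3 - <<'E'
from h import *
d=ctrl.get_image('top')
o=ctrl.get_obs(); M=R.from_rotvec(o['tool_rot']).as_matrix(); p=o['tool_pos']; print(o['dq'])
for a in (-1,1):
  for w in (.0215,.034,.042):
    for b in (.006,.04,.06): print(a,w,b,proj(d,p+a*w*M[:,2]-b*M[:,1]))
c=d['img'][250:330,340:440]
save({'img':cv2.resize(c,(800,640))[:600]},'t3')
E
```

```text
t 3.05 pos [ 0.5519 -0.1228  0.1317] yaw -52.68497575725448 F [ 0.1263 -0.5838  0.067 ] T [-0.0317  0.0507 -0.0301] op 0.0427514702978597 q [-0.35   -0.0459  1.8166 -0.001   1.3667  0.5697]
shift mm [-0.7151 43.6796 -1.8281] turn [-0.2322 -0.2848 -0.0844]
[ 0.00248566  0.00073696  0.00176102 -0.00052069 -0.00192557 -0.00435305]
-1 0.0215 0.006 (np.float64(287.24044587550645), np.float64(383.1709198623173))
-1 0.0215 0.04 (np.float64(287.9701677944587), np.float64(385.9982662692867))
-1 0.0215 0.06 (np.float64(288.42841835444545), np.float64(387.7737824496562))
-1 0.034 0.006 (np.float64(291.46311535524796), np.float64(377.4760789442341))
-1 0.034 0.04 (np.float64(292.36878751205), np.float64(380.06907313037163))
-1 0.034 0.06 (np.float64(292.93755971676904), np.float64(381.69750236825496))
-1 0.042 0.006 (np.float64(294.1689083062013), np.float64(373.82695118586327))
-1 0.042 0.04 (np.float64(295.1874676477133), np.float64(376.26958601982807))
-1 0.042 0.06 (np.float64(295.8271547771564), np.float64(377.80363710702045))
1 0.0215 0.006 (np.float64(272.7620788587897), np.float64(402.6969560130015))
1 0.0215 0.04 (np.float64(272.8905691137556), np.float64(406.32506394121145))
1 0.0215 0.06 (np.float64(272.97124454337), np.float64(408.6030512163811))
1 0.034 0.006 (np.float64(268.56703754458124), np.float64(408.35453661309776))
1 0.034 0.04 (np.float64(268.52191754190653), np.float64(412.2138610160135))
1 0.034 0.06 (np.float64(268.49358936511845), np.float64(414.6369021837354))
1 0.042 0.006 (np.float64(265.88545792857406), np.float64(411.9710094143907))
1 0.042 0.04 (np.float64(265.7295015108659), np.float64(415.97794498672533))
1 0.042 0.06 (np.float64(265.6315888261403), np.float64(418.4935825294123))
```

View pics/t3.png

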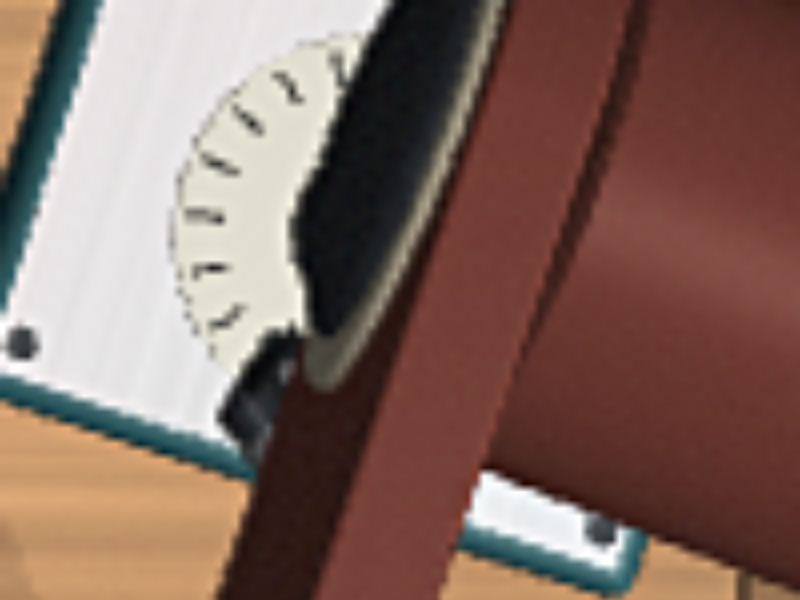

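Run:
```python
from h import *
a=cv2.imread('pics/scene0.png'); cv2.imwrite('pics/sz0.png',cv2.resize(a[0:240,0:320],(800,600),interpolation=cv2.INTER_CUBIC))
d=ctrl.get_image('scene')
print(proj(d,[.1934,-.5936,.1922]))
c=d['img'][140:260,170:330]; save({'img':cv2.resize(c,(800,600),interpolation=cv2.INTER_CUBIC)},'s4')
```

```text
(np.float64(179.5708179690198), np.float64(-56.77794778102277))
```

View pics/sz0.png

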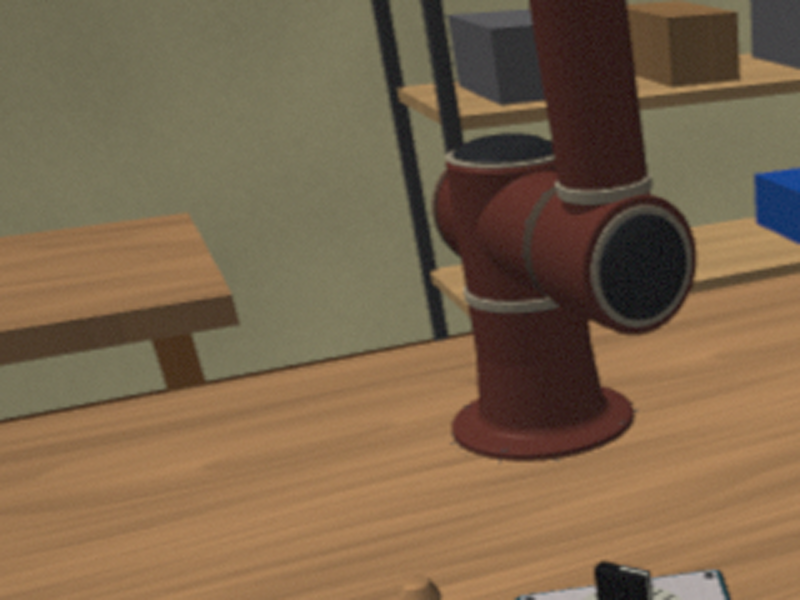

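View pics/s4.png

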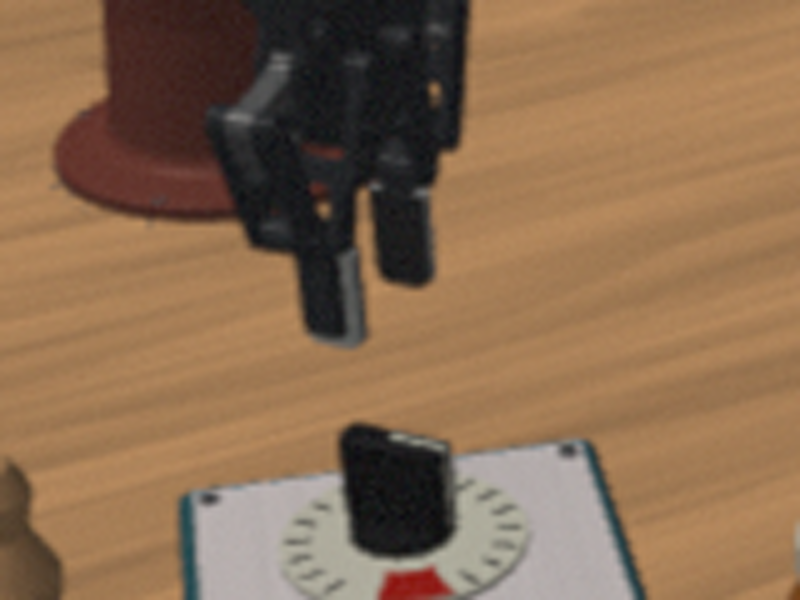

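Run:
```python
from h import *
t=ctrl.get_image('top'); s=ctrl.get_image('scene')
o=ctrl.get_obs(); M=R.from_rotvec(o['tool_rot']).as_matrix(); p=o['tool_pos']
for rc in ((300,369),(302,368),(305,372)):
  for sc in ((169,262.5),(160,263),(150,263)):
    a,u=ray(t,*rc); b,v=ray(s,*sc)
    k=np.linalg.lstsq(np.c_[u,-v],b-a,rcond=None)[0]
    P=a+k[0]*u;Q=b+k[1]*v; m=(P+Q)/2; print(rc,sc,m.round(3),'gap',np.linalg.norm(P-Q).round(3),'tool',(M.T@(m-p)).round(3))
ps=[]
```

```text
(300, 369) (169, 262.5) [ 0.521 -0.07   0.214] gap 0.004 tool [-0.008 -0.083 -0.06 ]
(300, 369) (160, 263) [ 0.522 -0.068  0.232] gap 0.004 tool [-0.01  -0.101 -0.06 ]
(300, 369) (150, 263) [ 0.523 -0.066  0.251] gap 0.003 tool [-0.012 -0.121 -0.061]
(302, 368) (169, 262.5) [ 0.518 -0.069  0.213] gap 0.004 tool [-0.006 -0.082 -0.063]
(302, 368) (160, 263) [ 0.519 -0.067  0.231] gap 0.004 tool [-0.008 -0.1   -0.063]
(302, 368) (150, 263) [ 0.52  -0.065  0.25 ] gap 0.003 tool [-0.01  -0.119 -0.064]
(305, 372) (169, 262.5) [ 0.515 -0.072  0.213] gap 0.012 tool [-0.002 -0.082 -0.062]
(305, 372) (160, 263) [ 0.516 -0.07   0.231] gap 0.012 tool [-0.004 -0.1   -0.063]
(305, 372) (150, 263) [ 0.517 -0.068  0.25 ] gap 0.011 tool [-0.006 -0.119 -0.064]
```

>>> arm_command --steps '[[[0,0.02,0],[0,0,0],0.5],[[0,0.025,0],[0,0,0],0.5],[[0,0.025,0],[0,0,0],0.5]]'

```text
t: 3.55
tool_pos: [0.5507, -0.122, 0.1048]
tool_rot: [-0.624, 1.845, -1.847]
contact_force: [-0.1, 0.6, 0.2]
opening: 0.0421
```

```bash
cat > look.py <<'E'
import sys
from h import *
np.set_printoptions(precision=4,suppress=True)
n=sys.argv[1]; L=[];F=[];T=[];Yw=[]
for i in range(int(sys.argv[2]) if len(sys.argv)>2 else 3):
    d=ctrl.get_image('scene'); o=ctrl.get_obs(); L.append(o['tool_pos']);F.append(o['contact_force']);T.append(o['wrist_torque'])
    z=R.from_rotvec(o['tool_rot']).as_matrix()[:,2]; Yw.append(np.degrees(np.arctan2(z[1],z[0])))
c=d['img'][140:260,170:330]; save({'img':cv2.resize(c,(800,600),interpolation=cv2.INTER_CUBIC)},n)
print('t',o['t'],'pos',np.mean(L,0),np.std(L,0),'yaw',np.mean(Yw),'F',np.mean(F,0),'T',np.mean(T,0),'op',o['opening'])
print('tcp px',proj(d,np.mean(L,0)))
E
python3 look.py s5
```

```text
t 3.7 pos [ 0.5517 -0.1223  0.1062] [0.0003 0.0001 0.0004] yaw -52.63406428798661 F [0.166  0.0398 0.1562] T [ 0.0059  0.0057 -0.008 ] op 0.04271253142585391
tcp px (np.float64(233.43051388998623), np.float64(247.18741190352608))
```

View pics/s5.png

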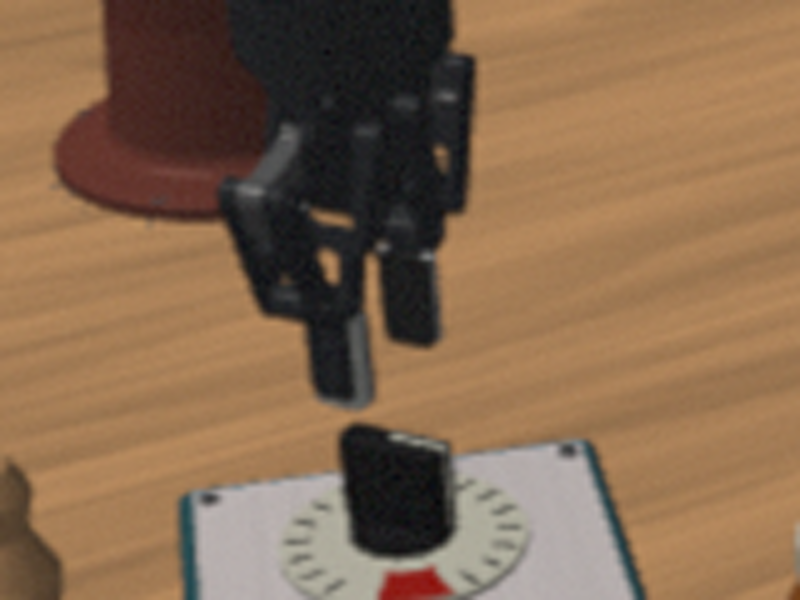

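The fingertips, mid at about (215, 246), still look around 30–40 mm above where the state puts them, with the bar top at (227, 249). I'm going down in small steps and checking both the force and the picture.

>>> arm_command --steps '[[[0,0.01,0],[0,0,0],0.5],[[0,0.018,0],[0,0,0],0.5],[[0,0.018,0],[0,0,0],0.5]]'

```text
t: 4.0
tool_pos: [0.5508, -0.122, 0.0867]
tool_rot: [-0.624, 1.845, -1.847]
contact_force: [-0.8, 0.2, 0.0]
opening: 0.0426
```

```bash
python3 look.py s6
```

```text
t 4.15 pos [ 0.5516 -0.1223  0.0879] [0.0003 0.0001 0.0005] yaw -52.6361078516933 F [0.3824 0.0158 0.1107] T [ 0.0318 -0.0261 -0.0094] op 0.04276747870131053
tcp px (np.float64(241.577990724352), np.float64(248.0923921349261))
```

View pics/s6.png

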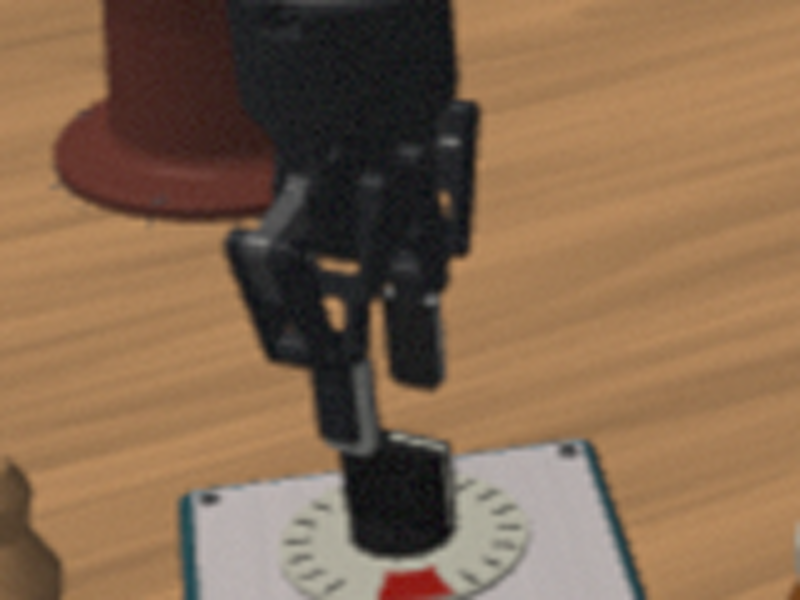

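Visually the tips are just above the bar top, while the state says they are 31 mm below it. A gentle close settles it harmlessly: it stops at 14 mm only if the bar is between the pads.

>>> arm_command --steps '[[[0,0,0],[0,0,0],0.1],[[0,0,0],[0,0,0],0.1],[[0,0,0],[0,0,0],0.1],[[0,0,0],[0,0,0],0.1]]' --force 20

```text
t: 4.55
tool_pos: [0.5521, -0.1225, 0.0886]
tool_rot: [-0.621, 1.842, -1.848]
contact_force: [-0.9, 0.4, 0.2]
opening: 0.0081
```

```bash
python3 look.py s7
```

```text
t 4.7 pos [ 0.552  -0.1225  0.0885] [0. 0. 0.] yaw -52.637018422585555 F [-0.1388  0.0615 -0.1482] T [ 0.0031 -0.0096  0.0167] op 0.008423024504508903
tcp px (np.float64(241.42085878357494), np.float64(248.0748779382731))
```

View pics/s7.png

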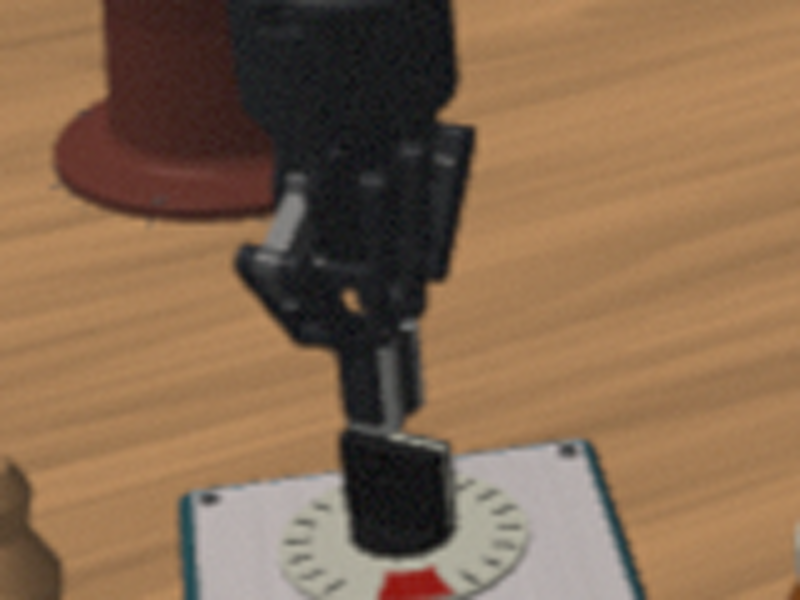

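The opening went to 8.4 mm, so the bar is not between the pads. The state's tool height is about 38 mm too low, and the camera was right: tips mid (224, 248), at z ≈ 0.127. I'll reopen and descend by vision and force.

>>> arm_command --steps '[[[0,0,0],[0,0,0],0.5],[[0,0,0],[0,0,0],0.5],[[0,0,0],[0,0,0],0.5],[[0,0.008,0],[0,0,0],0.5],[[0,0.015,0],[0,0,0],0.5]]'

```text
t: 5.2
tool_pos: [0.552, -0.1225, 0.0729]
tool_rot: [-0.622, 1.843, -1.848]
contact_force: [0.2, -0.1, 1.5]
opening: 0.0429
```

```bash
python3 look.py s8
python3 - <<'E'
from h import *
d=ctrl.get_image('top'); c=d['img'][230:350,320:480]
save({'img':cv2.resize(c,(800,600))},'t8')
E
```

```text
t 5.35 pos [ 0.5509 -0.1221  0.0716] [0.0002 0.0001 0.0004] yaw -52.63763035924006 F [-0.0754  0.1772 -0.0828] T [ 0.0081 -0.0116 -0.0167] op 0.042548093749596824
tcp px (np.float64(248.51987021282815), np.float64(248.866053210682))
```

View pics/s8.png

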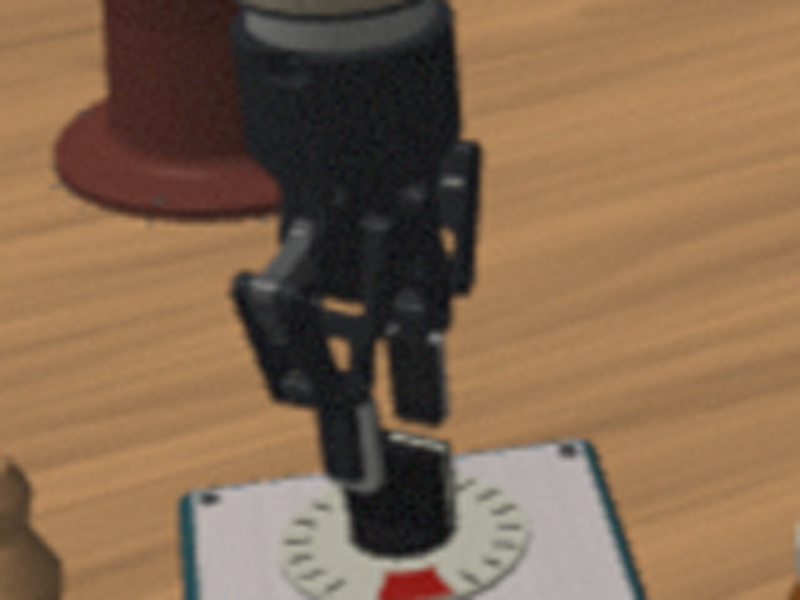

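View pics/t8.png

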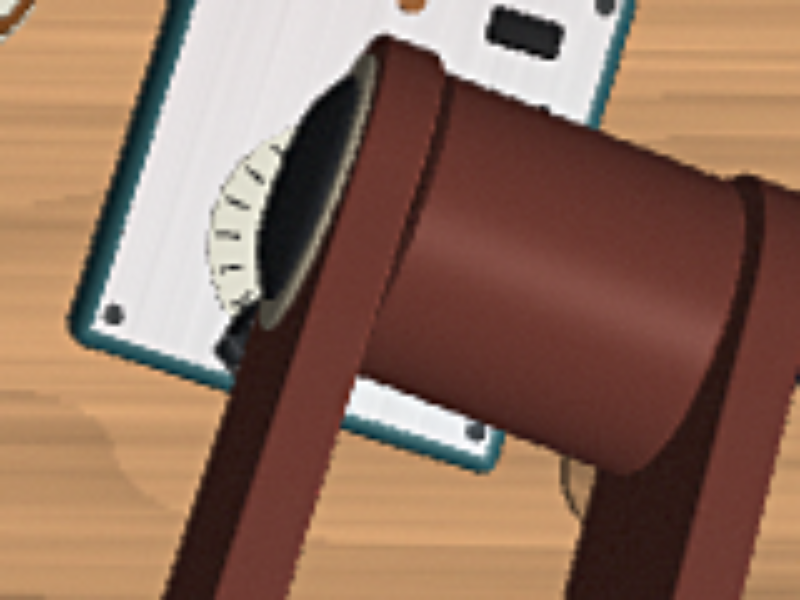

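>>> arm_command --steps '[[[0,0.004,0],[0,0,0],0.5],[[0,0.008,0],[0,0,0],0.5],[[0,0.008,0],[0,0,0],0.5]]'

```text
t: 5.7
tool_pos: [0.551, -0.1221, 0.0639]
tool_rot: [-0.624, 1.845, -1.847]
contact_force: [-0.4, 0.6, 0.2]
opening: 0.0426
```

```bash
python3 look.py s9
```

```text
t 5.85 pos [ 0.5515 -0.1223  0.0645] [0.0002 0.     0.0002] yaw -52.638175230045995 F [-0.1909 -0.1624  0.2603] T [-0.0048  0.018  -0.0324] op 0.0429938768035016
tcp px (np.float64(251.72839500361403), np.float64(249.2131101853212))
```

View pics/s9.png

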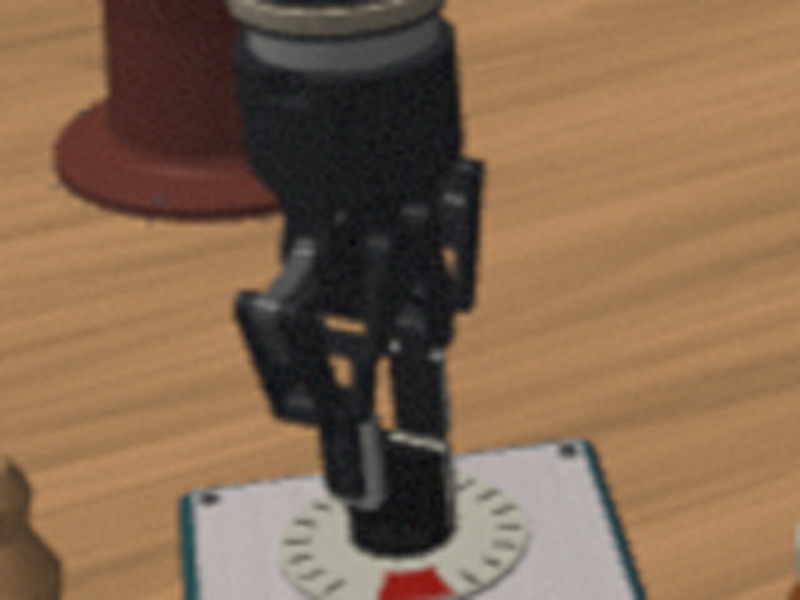

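The tips now straddle the bar: the rear finger is hidden behind it, and the front tip is at about (241, 243). I go a bit deeper, then grip.

>>> arm_command --steps '[[[0,0.006,0],[0,0,0],0.5],[[0,0.011,0],[0,0,0],0.5],[[0,0.011,0],[0,0,0],0.35],[[0,0.011,0],[0,0,0],0.25]]' --force 20

```text
t: 6.25
tool_pos: [0.5514, -0.1223, 0.0534]
tool_rot: [-0.623, 1.844, -1.848]
contact_force: [-0.0, 0.4, -0.5]
opening: 0.0211
```

>>> arm_command --steps '[[[0,0,0],[0,0,0],0.1],[[0,0,0],[0,0,0],0.1],[[0,0,0],[0,0,0],0.1]]' --force 20

```text
t: 6.55
tool_pos: [0.5511, -0.1217, 0.0536]
tool_rot: [-0.624, 1.846, -1.847]
contact_force: [-3.4, 3.7, 3.0]
opening: 0.0139
```

```bash
python3 look.py s10
```

```text
t 6.7 pos [ 0.5511 -0.1218  0.0536] [0. 0. 0.] yaw -52.62728450030022 F [-3.8622  3.9013  4.1446] T [0.6559 0.6569 0.0561] op 0.013575774561439493
tcp px (np.float64(256.2150373098524), np.float64(249.92744628638906))
```

View pics/s10.png

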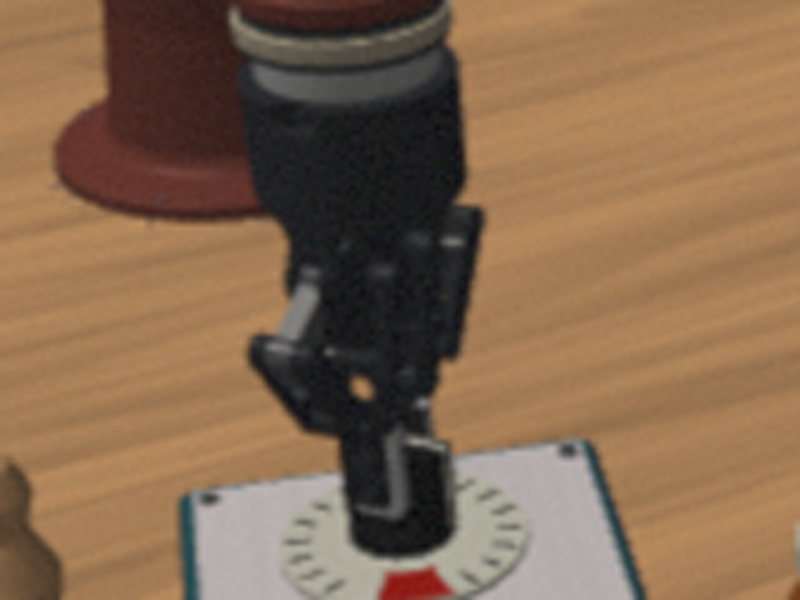

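The bar is gripped (opening 13.7 mm, front pad over it at about (243, 246)). Firm up the grip and turn 38° clockwise to the near edge of the search zone.

>>> arm_command --steps '[[[0,0,0],[0,0,0],0],[[0,0,-0.0003],[0,5,0],0],[[0,0,-0.0003],[0,10,0],0],[[0,0,-0.0003],[0,10,0],0]]' --force 45

```text
t: 7.1
tool_pos: [0.5509, -0.1215, 0.0537]
tool_rot: [-0.476, 1.954, -1.955]
contact_force: [-2.0, 3.4, 2.4]
opening: 0.0132
```

```bash
python3 look.py s11; python3 g.py .5511 -.1218 .0536 -62.6
```

```text
t 7.25 pos [ 0.5509 -0.1215  0.0537] [0. 0. 0.] yaw -62.544065896213624 F [-2.2489  2.0061  3.3309] T [ 0.4059  0.4635 -0.0183] op 0.013146090454821593
tcp px (np.float64(256.09932652060445), np.float64(250.00265920722202))
t 7.25 pos [ 0.5509 -0.1215  0.0537] yaw -62.549373199733175 F [-2.506   2.2042  3.3561] T [ 0.435   0.4828 -0.0422] op 0.013146090454821593 q [-0.3488  0.0368  1.8729 -0.0002  1.2313  0.7429]
shift mm [-0.0029  0.089   0.3506] turn [-0.0329  0.0506 -0.0164]
```

View pics/s11.png

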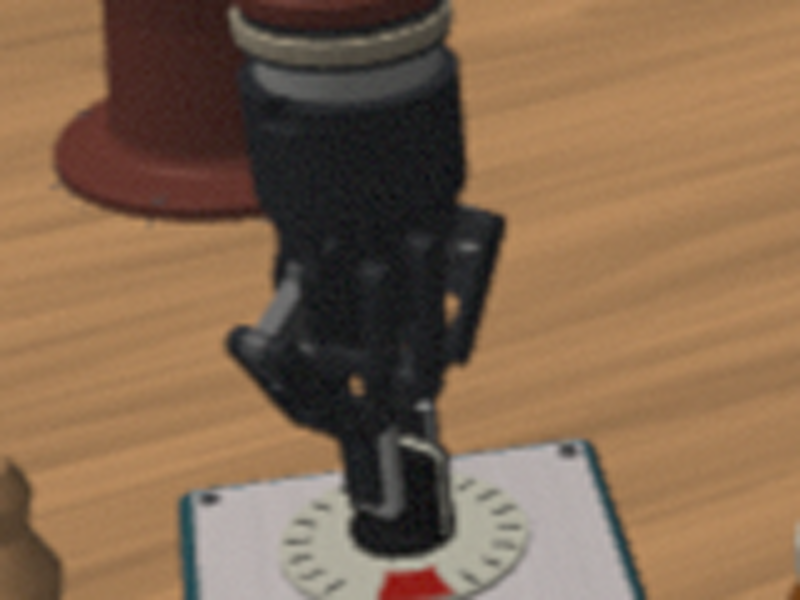

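The bar turned with the gripper (pointer edge now near (247, 259)) and the forces are low. Turning on.

>>> arm_command --steps '[[[0,0,0],[0,6,0],0],[[0,0,0],[0,12,0],0],[[0,0,0],[0,18,0],0],[[0,0,0],[0,23,0],0],[[0,0,0],[0,26,0],0]]'

```text
t: 7.75
tool_pos: [0.5507, -0.1208, 0.0537]
tool_rot: [-0.027, 2.21, -2.208]
contact_force: [-3.4, 4.4, 4.2]
opening: 0.0135
```

```bash
python3 look.py s12; python3 g.py .5511 -.1218 .0536 -88.6
```

```text
t 7.9 pos [ 0.5507 -0.1209  0.0537] [0. 0. 0.] yaw -88.56955711331149 F [-2.9699  3.8183  4.5649] T [ 0.7257  0.6033 -0.0289] op 0.012757703656964173
tcp px (np.float64(255.93703911229272), np.float64(250.2567068644399))
t 7.9 pos [ 0.5507 -0.1209  0.0537] yaw -88.49192592712059 F [-2.6865  3.5199  4.3339] T [ 0.7035  0.583  -0.0346] op 0.012757703656964173 q [-0.3485  0.0366  1.8731  0.0008  1.2324  1.1957]
shift mm [-0.4217  0.0877  0.9385] turn [0.0506 0.1081 0.0146]
```

View pics/s12.png

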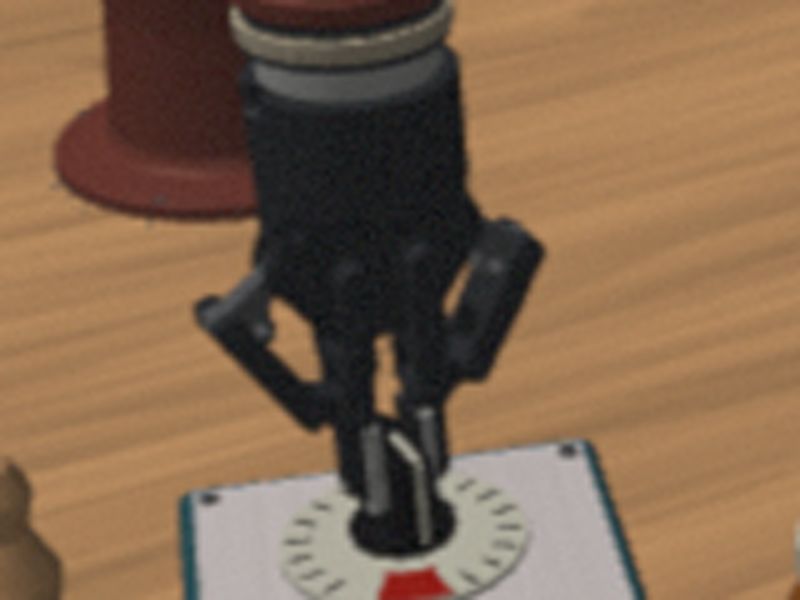

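The pointer is about 18° ccw of mid-band, with the white line at about (246, 255) by the red band's edge. Now a light pull of 2 mm.

>>> arm_command --steps '[[[0,-0.001,0],[0,0,0],0],[[0,-0.002,0],[0,0,0],0],[[0,-0.002,0],[0,0,0],0]]'

```text
t: 8.2
tool_pos: [0.5505, -0.1208, 0.0547]
tool_rot: [-0.03, 2.209, -2.207]
contact_force: [2.2, 0.7, -5.3]
opening: 0.0133
```

```bash
python3 g.py .5511 -.1218 .0536 -88.6
```

```text
t 8.2 pos [ 0.5505 -0.1208  0.0547] yaw -88.47471976160634 F [ 2.1635  0.6893 -5.3469] T [ 0.1892 -0.3727 -0.0346] op 0.013278063413672273 q [-0.3485  0.035   1.8728  0.001   1.2344  1.1953]
shift mm [-0.5349  1.1454  1.0291] turn [0.0611 0.1253 0.0119]
```

>>> arm_command --steps '[[[0,-0.001,0],[0,0,0],0],[[0,-0.002,0],[0,0,0],0],[[0,-0.002,0],[0,0,0],0]]'

```text
t: 8.5
tool_pos: [0.5505, -0.1208, 0.0562]
tool_rot: [-0.029, 2.209, -2.207]
contact_force: [3.7, 1.7, -9.8]
opening: 0.0132
```

```bash
python3 look.py s13
```

```text
t 8.65 pos [ 0.5505 -0.1208  0.0562] [0. 0. 0.] yaw -88.47417168268385 F [ 4.4335  0.911  -9.5295] T [ 0.0295 -0.733  -0.0332] op 0.013171407595125778
tcp px (np.float64(254.8142389655925), np.float64(250.14961493240497))
```

Gate felt: the pull is 9.5 N and the lift about 2.5 mm, so around 1.5 mm of spring stretch. Now I search clockwise under this light pull.

>>> arm_command --steps '[[[0,-0.0005,0],[0,1,0],0],[[0,-0.0005,0],[0,2,0],0],[[0,-0.0005,0],[0,3,0],0],[[0,-0.0005,0],[0,3,0],0]]'

```text
t: 9.05
tool_pos: [0.5505, -0.1207, 0.0566]
tool_rot: [-0.029, -2.209, 2.207]
contact_force: [4.4, 1.7, -10.1]
opening: 0.0132
```

```bash
python3 g.py .5511 -.1218 .0536 -91.6
```

```text
t 9.05 pos [ 0.5505 -0.1207  0.0566] yaw -91.506275634873 F [  4.3806   1.6621 -10.0835] T [ 0.0917 -0.6693  0.0469] op 0.013184302765665805 q [-0.3485  0.0326  1.8719  0.0012  1.2378  1.2482]
shift mm [-0.6354  3.0083  1.0949] turn [0.0723 0.0937 0.0134]
```

>>> arm_command --steps '[[[0,-0.0002,0],[0,1,0],0],[[0,-0.0002,0],[0,2,0],0],[[0,-0.0002,0],[0,3,0],0],[[0,-0.0002,0],[0,3,0],0]]'

```text
t: 9.45
tool_pos: [0.5505, -0.1206, 0.0568]
tool_rot: [-0.086, -2.182, 2.179]
contact_force: [5.1, 0.9, -11.2]
opening: 0.0133
```

```bash
python3 g.py .5511 -.1218 .0536 -94.6
```

```text
t 9.45 pos [ 0.5505 -0.1206  0.0568] yaw -94.55077352028826 F [  5.1111   0.9388 -11.2351] T [ 0.0788 -0.7106  0.0179] op 0.01330403503484754 q [-0.3484  0.0323  1.8718  0.0013  1.238   1.3014]
shift mm [-0.6866  3.1527  1.1184] turn [0.0745 0.0492 0.0129]
```

>>> arm_command --steps '[[[0,0.0002,0],[0,1,0],0],[[0,0.0002,0],[0,2,0],0],[[0,0.0002,0],[0,3,0],0],[[0,0.0002,0],[0,3,0],0]]'

```text
t: 9.85
tool_pos: [0.5505, -0.1206, 0.0567]
tool_rot: [-0.143, -2.154, 2.151]
contact_force: [4.7, 1.8, -8.2]
opening: 0.0131
```

```bash
python3 g.py .5511 -.1218 .0536 -97.6
```

```text
t 9.85 pos [ 0.5505 -0.1206  0.0567] yaw -97.59252441817874 F [ 4.6859  1.799  -8.2033] T [ 0.2322 -0.5584  0.0474] op 0.013089455845017011 q [-0.3484  0.0324  1.8718  0.0014  1.238   1.3544]
shift mm [-0.7285  3.1291  1.1324] turn [0.0832 0.0075 0.0172]
```

>>> arm_command --steps '[[[0,-0.0001,0],[0,1,0],0],[[0,-0.0001,0],[0,2,0],0],[[0,-0.0001,0],[0,3,0],0],[[0,-0.0001,0],[0,3,0],0]]'

```text
t: 10.25
tool_pos: [0.5505, -0.1205, 0.0573]
tool_rot: [-0.197, -2.126, 2.122]
contact_force: [2.0, 2.7, -4.9]
opening: 0.0129
```

```bash
python3 g.py .5511 -.1218 .0536 -100.6
```

```text
t 10.25 pos [ 0.5505 -0.1205  0.0573] yaw -100.63094121821382 F [ 1.9799  2.7379 -4.8676] T [ 0.3783 -0.2888  0.0097] op 0.012906571833991772 q [-0.3484  0.0318  1.8714  0.0016  1.2392  1.4075]
shift mm [-0.8078  3.7054  1.195 ] turn [ 0.093  -0.0309  0.0332]
```

The force fell to the drag alone (4.9 N) and the knob rose, so it is likely in the slot (pointer about 6° ccw of mid-band). Testing with a small straight pull.

>>> arm_command --steps '[[[0,-0.0005,0],[0,0,0],0],[[0,-0.001,0],[0,0,0],0],[[0,-0.001,0],[0,0,0],0]]'

```text
t: 10.55
tool_pos: [0.5505, -0.1205, 0.0587]
tool_rot: [-0.197, -2.126, 2.122]
contact_force: [1.4, 2.8, -4.1]
opening: 0.013
```

```bash
python3 g.py .5511 -.1218 .0536 -100.6
```

```text
t 10.55 pos [ 0.5505 -0.1205  0.0587] yaw -100.63358751442829 F [ 1.4032  2.8257 -4.136 ] T [ 0.367  -0.1951  0.0138] op 0.012988998053591863 q [-0.3484  0.0302  1.8705  0.0016  1.2417  1.4075]
shift mm [-0.7823  5.0705  1.1752] turn [ 0.0919 -0.0336  0.035 ]
```

It rises at only 4 N, so the key is in the slot. Pulling on gently.

>>> arm_command --steps '[[[0,-0.001,0],[0,0,0],0],[[0,-0.002,0],[0,0,0],0],[[0,-0.0025,0],[0,0,0],0],[[0,-0.0025,0],[0,0,0],0]]'

```text
t: 10.95
tool_pos: [0.5505, -0.1205, 0.0613]
tool_rot: [-0.197, -2.126, 2.122]
contact_force: [1.5, 1.9, -3.6]
opening: 0.0131
```

```bash
python3 look.py s14
```

```text
t 11.1 pos [ 0.5505 -0.1205  0.0613] [0. 0. 0.] yaw -100.63327012576796 F [ 0.5547  2.608  -4.4299] T [ 0.3852 -0.2234 -0.0221] op 0.013189142055540882
tcp px (np.float64(252.60928378463402), np.float64(250.03679262042328))
```

View pics/s14.png

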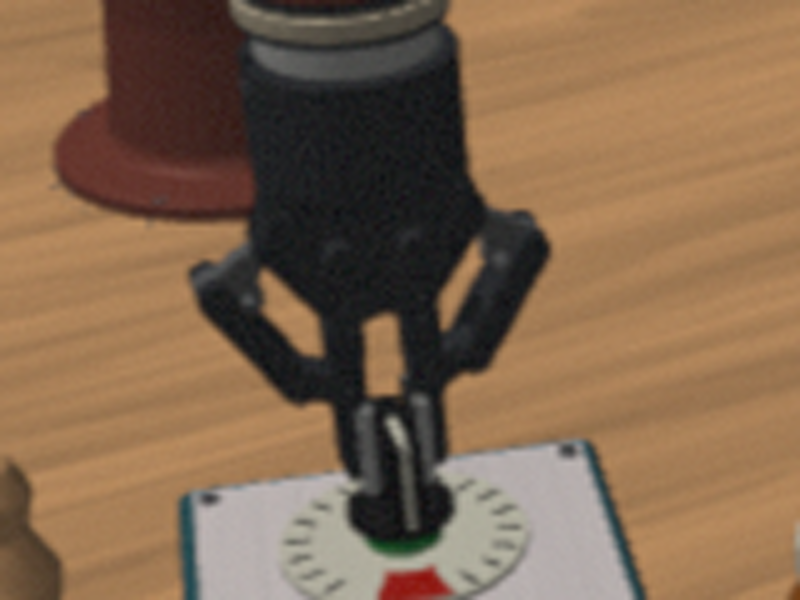

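The green collar shows under the skirt at about (249, 251), and the pointer aims into the red band. It still lacks about 2–3 mm.

>>> arm_command --steps '[[[0,-0.001,0],[0,0,0],0],[[0,-0.0018,0],[0,0,0],0],[[0,-0.0018,0],[0,0,0],0]]'

```text
t: 11.4
tool_pos: [0.5505, -0.1205, 0.0632]
tool_rot: [-0.197, -2.126, 2.122]
contact_force: [0.9, 2.7, -5.8]
opening: 0.0133
```

```bash
python3 look.py s15
```

```text
t 11.55 pos [ 0.5505 -0.1205  0.0632] [0. 0. 0.] yaw -100.63362518312408 F [ 0.9443  1.9407 -4.7082] T [ 0.3543 -0.2345  0.0109] op 0.013089817893761633
tcp px (np.float64(251.79569865922616), np.float64(249.95382653132478))
```

>>> arm_command --steps '[[[0,-0.0006,0],[0,0,0],0],[[0,-0.001,0],[0,0,0],0],[[0,-0.001,0],[0,0,0],0]]'

```text
t: 11.85
tool_pos: [0.5505, -0.1205, 0.0639]
tool_rot: [-0.197, -2.126, 2.122]
contact_force: [3.0, 2.3, -7.0]
opening: 0.0133
```

```bash
python3 look.py s16
```

```text
t 12.0 pos [ 0.5505 -0.1205  0.0639] [0. 0. 0.] yaw -100.63487775390888 F [ 3.2296  2.1193 -7.5906] T [ 0.2778 -0.4553 -0.0123] op 0.012737273372012806
tcp px (np.float64(251.46856907380274), np.float64(249.90853006565192))
```

>>> arm_command --steps '[[[0,-0.0005,0],[0,0,0],0],[[0,-0.0008,0],[0,0,0],0],[[0,-0.0008,0],[0,0,0],0]]'

```text
t: 12.3
tool_pos: [0.5505, -0.1205, 0.0645]
tool_rot: [-0.197, -2.126, 2.122]
contact_force: [3.2, 0.6, -9.0]
opening: 0.0133
```

```bash
python3 look.py s17
```

```text
t 12.45 pos [ 0.5505 -0.1205  0.0646] [0. 0. 0.] yaw -100.63544335606578 F [ 3.9037  1.6126 -9.0472] T [ 0.2359 -0.5993 -0.0063] op 0.012722961209160097
tcp px (np.float64(251.19709195083513), np.float64(249.88044587232866))
```

View pics/s17.png

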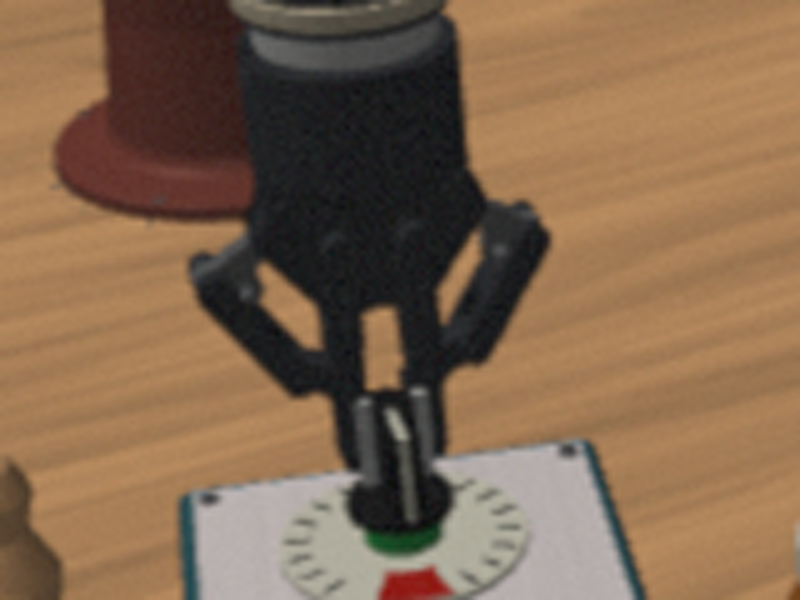

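The end of travel is felt: the force follows the spring's slope, 9 N in all with about 1.2 mm stretch, well below the limit. The full green collar shows at (247, 250). Releasing and retreating straight up.

>>> arm_command --steps '[[[0,0,0],[0,0,0],0.5],[[0,0,0],[0,0,0],0.5],[[0,0,0],[0,0,0],0.5],[[0,0,0],[0,0,0],0.5]]' --force 20

```text
t: 12.85
tool_pos: [0.551, -0.121, 0.0656]
tool_rot: [-0.199, -2.125, 2.123]
contact_force: [0.5, -0.3, 0.0]
opening: 0.0427
```

>>> arm_command --steps '[[[0,-0.02,0],[0,0,0],0.5],[[0,-0.05,0],[0,0,0],0.5],[[0,-0.08,0],[0,0,0],0.5],[[0,-0.12,0],[0,0,0],0.5],[[0,-0.12,0],[0,0,0],0.5]]'

```text
t: 13.35
tool_pos: [0.5546, -0.1226, 0.1936]
tool_rot: [-0.212, -2.127, 2.133]
contact_force: [1.0, -0.1, 0.9]
opening: 0.0425
```

```bash
python3 look.py s18; python3 g.py .40 -.12 .2 -100
```

```text
t 13.5 pos [ 0.5519 -0.1216  0.1879] [0.001  0.0004 0.0019] yaw -100.64456638517844 F [-0.6292 -0.0213 -0.5172] T [-0.0122  0.016  -0.0259] op 0.042758300791815376
tcp px (np.float64(194.64033377101538), np.float64(243.2702461740297))
t 13.5 pos [ 0.5508 -0.1211  0.1857] yaw -100.64330196302872 F [-0.8391  0.9695  0.2146] T [-0.008   0.0492 -0.0106] op 0.042758300791815376 q [-0.3489 -0.088   1.7648  0.0009  1.4643  1.4075]
shift mm [148.405  -14.4634  26.7161] turn [ 0.0451 -0.6433 -0.0374]
```

View pics/s18.png

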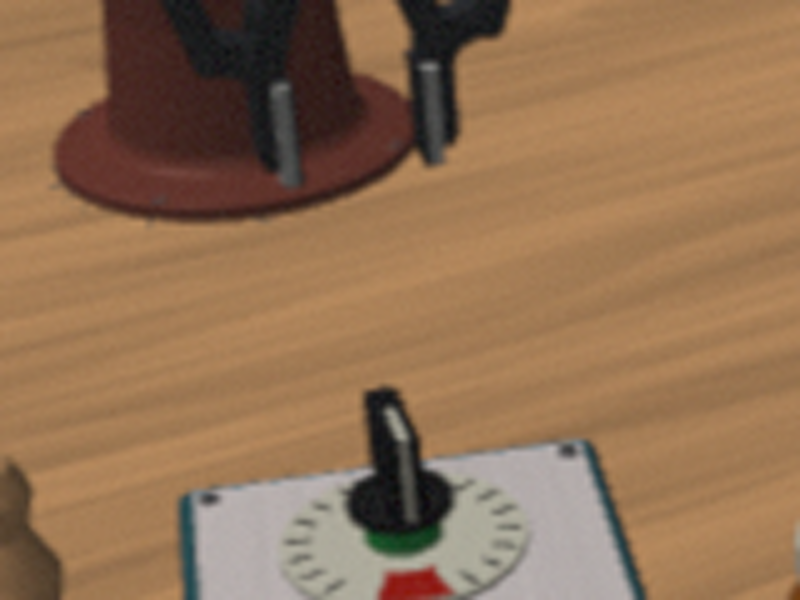

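The knob stands out with the full green collar at (248, 250), clear of the gripper. I back off so the top camera can check the pointer.

>>> arm_command --steps '[[[0.035,-0.02,0.006],[0,0,0],0.5],[[0.07,-0.02,0.013],[0,0,0],0.5],[[0.11,-0.02,0.02],[0,0,0],0.5],[[0.14,-0.02,0.026],[0,0,0],0.5],[[0.14,-0.02,0.026],[0,0,0],0.5]]'

```text
t: 14.0
tool_pos: [0.4053, -0.1204, 0.2033]
tool_rot: [-0.197, -2.124, 2.121]
contact_force: [-0.1, -1.0, 0.1]
opening: 0.0426
```

Run:
```python
from h import *
d=ctrl.get_image('top'); c=d['img'][200:350,280:480]
save({'img':cv2.resize(c,(800,600),interpolation=cv2.INTER_CUBIC)},'t9'); print(ctrl.get_obs()['t'])
for k in ('wax_jar','figure','chisel'): print(k,ctrl.boxes_of(d,k)[:1])
```

```text
14.05
wax_jar [{'position': [223.9, 310.8], 'confidence': 0.67}]
figure [{'position': [323.9, 450.1], 'confidence': 0.77}]
chisel [{'position': [342.9, 518.5], 'confidence': 0.65}]
```

View pics/t9.png

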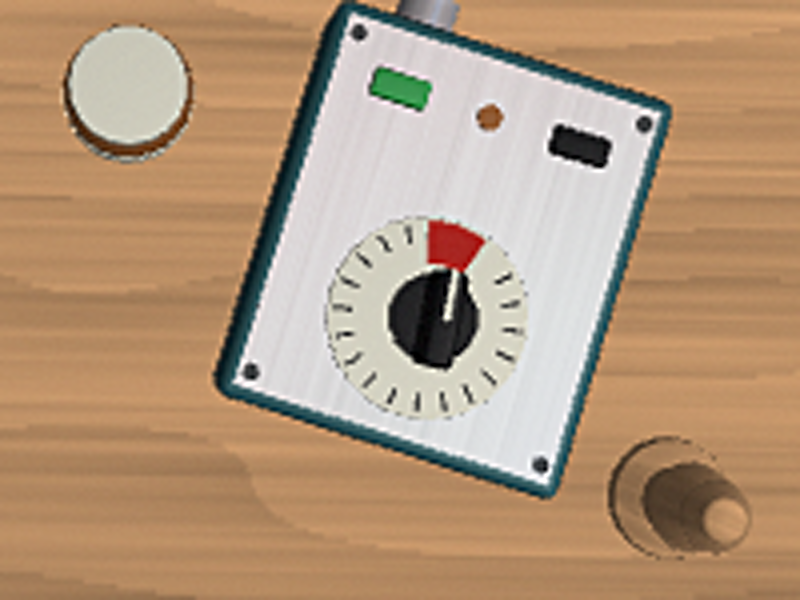

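The pointer line (zoomed (446, 320) → (457, 272), about −10.5° in the world, 6° ccw of mid-band) is inside the ±18° red band. The jar and figure look unmoved, and the detector puts the chisel within 3 px of its first position. Handing in.

Run:
```python
from h import *
print(ctrl.finish_job())
```

```text
the job is handed in; nothing more can be done
None
```

I turned the knob about 48° clockwise and felt the slot under a light pull. I then pulled the knob straight up to the end of its travel and handed the job in at about 14 s.

**Pull:** It came up about 10 mm. The highest force I read was about 11 N (roughly 2 mm of spring stretch, limit 5 mm), and 9 N at the end stop. After release the full green collar shows under the skirt.

**Last checks:** In the top view the white pointer is inside the red band, about 6° counter-clockwise of its middle. The jar, figure and chisel show at their starting places to within the detector's scatter of about 3 px. The gripper is open and clear of everything.

**Disagreement:** The reported tool height was about 38 mm lower than where the cameras showed the fingertips. A test close in the air went to 8 mm, so the bar was not between the pads, which agreed with the cameras. I set the grip height by picture and force instead.

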